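# Key on the envelope conveyor

### The arm

A 6-joint arm with a two-finger parallel gripper is mounted at the origin on the work surface. World frame = base frame: x ahead of the robot, y to its left, z up, the work surface at z = 0. Lengths are in m, angles in rad, forces in N, time in s.
With the tool pointing down it reaches from about 0.375 to 0.975 m from the base axis. Payload 3.8 kg.
Tool frame: the origin (TCP) lies at the very end of the fingers, on their centre line; the grasp point (between the pads) lies 19 mm behind it; z points along the fingers, y is the line along which they close (so a half turn about z gives the same grasp; the last joint's range is limited). The gripper opens to 88 mm and grips with 3 to 60 N. Pads are 18 mm wide; open, the fingers measure 123 mm over their backs; the gripper's body (75 mm by 187 mm) begins 45 mm behind the grasp point.
Start: joints at [-1.262, 0.264, 1.604, -0, 1.274, -0.037], TCP at [0.229, -0.635, 0.239] pointing down, gripper open.
Joint ranges: [-2.63, 2.63], [-0.94, 2.18], [0.31, 2.57], [-1.31, 4.45], [0, 2.66], [-2.55, 2.55]. Speed limits (rad/s): [2.57, 2.57, 3.14, 3.14, 3.14, 3.14].

### API

Orientations are given as a unit quaternion [w, x, y, z].
In Python, from station import env, imaging, status gives the robot as it stands (env), with the cameras (imaging) and the readings (status).
- The arm moves only by the shell command python3 jog.py 'ROWS' [FORCE]. ROWS is a JSON list of rows, 1 to 20 of them, each an object with the fields tx, ty, tz (the shift in shares of 1 m (1.0 is 1 m)), turn (a turn about the tool's z in shares of pi rad (1.0 is pi rad)), finger_gap (the finger opening in m); a field left out counts as zero (the opening has to be given); each row shifts and turns the commanded pose from where the row before left it, along the tool's axes as they then stand; what a row does not reach is not made up. A row lasts 1/12 s, in which the tool goes at most 0.0417 m and 0.125 rad, less where a joint would pass 70% of its speed; a pose out of reach is approached as far as the arm can. The fingers move at their own pace and stop on an object; FORCE is the grip in N (left out, the last holds). Time passes only in rows, so rows that do not move let the fingers close. It prints the time, the measured TCP pose, the force, the opening and the grip force at its end. A shift or turn number past 1, either way, is cut back to 1. Input that does not fit is refused with a message, and nothing moves.
- status.read_state(): the state, without advancing time (a new reading comes with each control period).
- imaging.snapshot(name): name is "side" or "top"; returns the picture (384x512x3 uint8, blue, green, red); there is no depth.
- imaging.camera_params(name): a dict with "fx", "fy", "cx", "cy" (pixels), "k1" (the pictures are not rectified: a ray, as slopes to the right and down, at radius r is drawn at 1 + k1 r^2 times it, then the intrinsics apply), "cam_to_world" (4x4, takes a point from camera to world coordinates). Camera axes: x right, y down, z forward; pixel columns grow to the right and rows downward; lengths in m; the calibration is good to about 2 mm. A picture is of the moment at which its call begins. camera_params takes no time and is no camera call.
- env.hand_in(): hands the job in; it is judged then, once.
The state is a dict: "time_s": time; "qpos": joint angles; "joint_vel": joint speeds; "effort": joint torques, N m; "position": TCP position; "tool_rot": TCP orientation; "contact_force": force on the tool from outside, world axes, zero at the start; "torque": the same for the moment, N m; "grip_width": finger opening in m; "grasp_force": force on a finger pad.
Only numpy, scipy, OpenCV 4.12 (cv2) and the standard library are available. Lean on these libraries where they do the work, as an engineer would, in place of code of your own. Each camera call takes 0.05 s, during which the arm holds its last target. There are 200 camera calls.

### The job

Switch on the envelope conveyor: take the key with the flat, bar-shaped grip out of the wooden key block, push it fully home into the slot of the key switch on the white control box, turn it clockwise (seen from above) as far as it goes, and leave it standing there. Leave the round-gripped key where it is in the block.

Things in the scene. Friction and masses are not known exactly. Their poses are not given: they have to be found in the camera images.
- flat_key: Key to use, upright in one pocket of the plywood block. Black plate grip 40 (x) x 12 (y) x 42 mm, at z 6 to 48 mm; steel collar 34 x 22 mm, z 0 to 6; flat blade 18 (x) x 6 (y) mm, z -22 to 0, 1.5 mm play in its pocket. 35 to 70 g. Half-turn symmetric. Origin: centre of the collar's underside, resting on the block's top or, fully home, on the switch's top. z up. Pinch across the 12 mm, at z 30.
- round_key: The other key, to be left alone: same collar, round black knob grip 28 mm across, 42 mm high, and a round stem. Origin: centre of its collar's underside, z up. The two keys stand 100 mm apart, either way round, in a pale plywood block 70 x 170 mm, 36 mm high, with the wide side of the flat grip across the block's length.
- slot (a point): Centre of the key slot's mouth, on top of the steel barrel (54 mm across, dark ring round it) standing up from the white control box (180 x 160 mm, 55 mm high); the mouth is 83 mm above the table. Slot 21.5 mm long (x), 9.5 wide (y), 26 deep, straight down, mouth chamfered 3 mm. z up; turns with the barrel, about its z. The key fits either way round. Dial and rocker on the box are lower.
- switch (a joint): Barrel angle, rad: 0 = off (as it starts; black pointer at the white dot), growing clockwise seen from above to a firm stop at 1.2 = on (pointer at the white bar). Friction 0.04 N m, no spring: it stays where left. The key has about 0.16 rad of play in the slot either way, so the barrel lags the key by that.

How it is judged:
On the way, in this order (a step that is already met when the one before it is completed fails the run):
1. the flat key is fully home in the slot while the switch is still near off (under 0.4 rad) (horizontal distance between flat_key and slot below 0.008 m and z of flat_key in the frame of slot below 0.006 m and angle between flat_key's own z axis and vertical below 0.17 rad and angle between the x axis of flat_key and the x axis of slot, either way round below 0.35 rad and value of joint switch below 0.4 rad), for 0.1 s.
2. the switch is turned on with the flat key in it (horizontal distance between flat_key and slot below 0.008 m and z of flat_key in the frame of slot below 0.006 m and angle between flat_key's own z axis and vertical below 0.17 rad and angle between the x axis of flat_key and the x axis of slot, either way round below 0.35 rad and value of joint switch above 0.95 rad), for 0.2 s.
At the end, for the whole second after the job is handed in: The flat key stands at rest fully home in the slot (collar within 6 mm of the switch's top, within 8 mm of its axis, upright within 10 degrees, in line with the slot within 20 degrees), the switch is on (above 0.95 rad of 1.2), and the round key is within 20 mm of where it stood (all of step 2 and linear speed of flat_key below 0.02 m/s and distance of round_key from where it was at the start of the episode below 0.02 m); the robot touches nothing.
It fails at once if the round key is moved by more than 30 mm (distance of round_key from where it was at the start of the episode above 0.03 m).
It also fails if it takes over 45 s, if anything falls off the work surface, if the arm or the gripper's body presses on something with over 40 N, if the wrist force passes 120 N, or if a joint passes its speed limit or range.

## Working session

There is one attempt and no reset: what is moved stays moved. The work goes in short steps, Python scripts to look and compute and a shell command to move; the robot and the scene stay as the last step left them, time stands still between calls to the robot, and variables do not carry over. Pictures are saved under pics/ and viewed, at most 10 in all, crops included, and the job is handed in when it is done.

```bash
ls; mkdir -p pics; cat > h.py <<'E'
import numpy as np, cv2
from station import env, imaging, status
def ray(n,u,v):
    p=imaging.camera_params(n);K=np.array([[p['fx'],0,p['cx']],[0,p['fy'],p['cy']],[0,0,1.]])
    d=cv2.undistortPoints(np.array([[[u,v]]],float),K,np.array([p['k1'],0,0,0.]))[0,0]
    T=np.array(p['cam_to_world']);return T[:3,3],T[:3,:3]@np.array([d[0],d[1],1])
def at(n,u,v,z):
    o,d=ray(n,u,v);return o+d*(z-o[2])/d[2]
def proj(n,P):
    p=imaging.camera_params(n);T=np.linalg.inv(np.array(p['cam_to_world']))
    c=T[:3,:3]@np.array(P)+T[:3,3];s=c[:2]/c[2];s=s*(1+p['k1']*(s@s))
    return s*[p['fx'],p['fy']]+[p['cx'],p['cy']]
E
python3 - <<'E'
from h import *
for n in ("top","side"):
    cv2.imwrite(f'pics/{n}0.png',imaging.snapshot(n)); p=imaging.camera_params(n);print(n,p)
print(status.read_state())
E
```

```text
jog.py
pics
station.py
top {'fx': 426.2795298158382, 'fy': 426.2795298158382, 'cx': 258.1823953469003, 'cy': 187.42023446437506, 'k1': -0.0022460386193995027, 'cam_to_world': array([[-0.02226139, -0.98692219,  0.15965283,  0.41248032],
       [-0.999735  ,  0.02291171,  0.00223348,  0.02052608],
       [-0.00586219, -0.1595608 , -0.9871707 ,  0.94516756],
       [ 0.        ,  0.        ,  0.        ,  1.        ]])}
side {'fx': 452.45972447808634, 'fy': 452.45972447808634, 'cx': 257.51765206417826, 'cy': 183.82379892142058, 'k1': 0.019734218269637546, 'cam_to_world': array([[ 0.9580358 , -0.19022867,  0.21443054,  0.34844092],
       [-0.28664051, -0.63015289,  0.72162633, -0.56013366],
       [-0.00214999, -0.75280834, -0.65823627,  0.62599179],
       [ 0.        ,  0.        ,  0.        ,  1.        ]])}
{'time_s': 0.1, 'qpos': array([-1.26191472e+00,  2.64673923e-01,  1.60522647e+00,  1.70062793e-05,
        1.27372699e+00, -3.69258884e-02]), 'joint_vel': array([ 1.51538429e-03, -2.19210171e-03, -2.57160092e-03,  6.77298246e-04,
       -7.30703989e-04, -5.01466852e-05]), 'effort': array([ 2.08362885e-04, -5.03618109e+01, -3.58070469e+01,  7.31028663e-02,
        2.33320438e-02, -4.93320192e-05]), 'position': array([ 0.22858578, -0.63442907,  0.23752107]), 'tool_rot': array([-1.00907210e-03,  9.85089269e-01,  1.72040974e-01, -1.29859566e-04]), 'contact_force': array([ 0.61109702, -0.42199973,  0.26936451]), 'torque': array([0.01427466, 0.00437954, 0.04655223]), 'grasp_force': 0.0, 'grip_width': 0.08824184357291931}
```

View pics/top0.png

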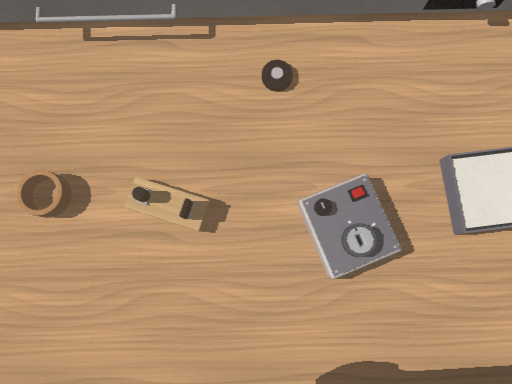

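View pics/side0.png

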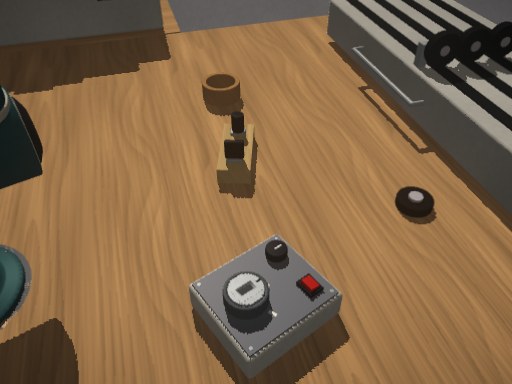

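The top view shows the flat key at about (186,208), the round key at (141,195) and the barrel at (361,239). The side view shows the flat grip at (234,148) and the barrel at (246,289). Next I'll zoom in.

```bash
python3 - <<'E'
from h import *
t=cv2.imread('pics/top0.png');s=cv2.imread('pics/side0.png')
def c(i,u,v,w,h,k): return cv2.resize(i[v:v+h,u:u+w],None,fx=k,fy=k,interpolation=cv2.INTER_CUBIC)
# 4 tiles 400x300
T=[c(t,120,170,100,75,4),c(t,310,200,100,75,4),c(s,190,100,100,75,4),c(s,195,250,100,75,4)]
im=np.vstack([np.hstack(T[:2]),np.hstack(T[2:])])
im=cv2.convertScaleAbs(im,alpha=1.5,beta=15)
cv2.imwrite('pics/z0.png',im)
E
```

```text
(no output)
```

View pics/z0.png

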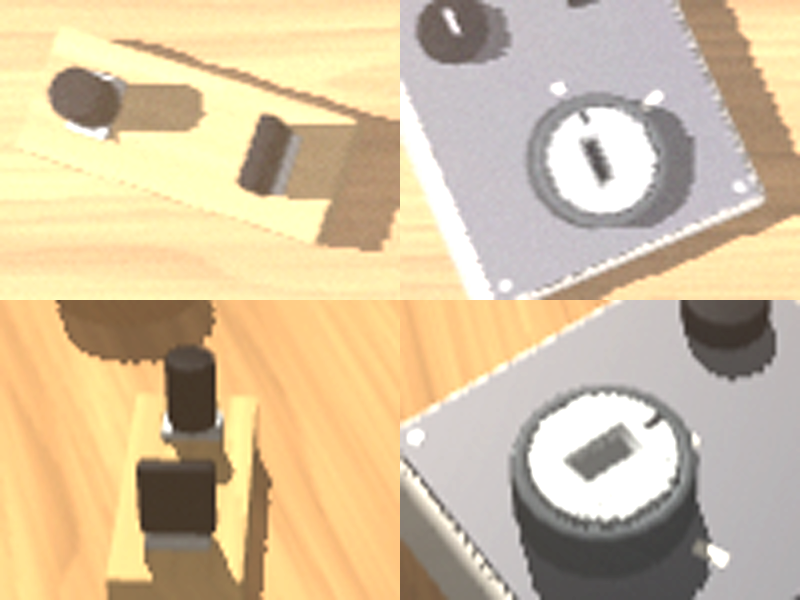

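```bash
cat > m.py <<'E'
from h import *
f=lambda n,a,z:np.round(at(n,120*(n=="top")+0+a[0],a[1],z),4)
t=lambda u,v,ou,ov:((u-1.5)/4+ou,(v-1.5)/4+ov)
C=[at('top',*t(u,v,120,170),.036) for u,v in((60,27),(358,118),(318,243),(20,148))]
C=np.array(C);print(C.round(4));c=C.mean(0)
print('sizes',[np.linalg.norm(C[i]-C[i-1]).round(4) for i in range(4)],'c',c)
ax=(C[1]+C[2]-C[0]-C[3]);yaw=np.arctan2(ax[1],ax[0]);print('block long yaw',yaw)
print('key guess',c[:2]+.05*np.array([np.cos(yaw),np.sin(yaw)]))
# side grip
P=[at('side',*t(u,v,190,100),z) for u,v,z in((139,460-300,.084),(215,460-300,.084),(178,540-300,.042))]
print('side key',np.round(P,4))
print('slot top',at('top',*t(198,158,310,200),.083),'barrel',at('top',*t(202,159,310,200),.083))
print('slot side',at('side',*t(203,153,195,250),.083),'barrel',at('side',*t(206,158,195,250),.083))
for n,a,b,o in(('top',(185,138),(208,182),(310,200)),('side',(170,168),(240,137),(195,250))):
    A=at(n,*t(*a,*o),.083);B=at(n,*t(*b,*o),.083);d=A-B;print(n,'slot yaw',np.arctan2(d[1],d[0]),np.linalg.norm(d))
E
python3 m.py
```

```text
[[0.5901 0.2906 0.036 ]
 [0.5365 0.1287 0.036 ]
 [0.4699 0.1503 0.036 ]
 [0.5244 0.3105 0.036 ]]
sizes [np.float64(0.0687), np.float64(0.1705), np.float64(0.07), np.float64(0.1692)] c [0.53019301 0.22001379 0.036     ]
block long yaw -1.894669446640759
key guess [0.51428098 0.17261329]
side key [[0.4994 0.1855 0.084 ]
 [0.5367 0.1742 0.084 ]
 [0.5139 0.1678 0.042 ]]
slot top [ 0.44212376 -0.17772148  0.083     ] barrel [ 0.44158049 -0.17969566  0.083     ]
slot side [ 0.44320374 -0.17823216  0.083     ] barrel [ 0.44366026 -0.18062474  0.083     ]
top slot yaw 0.43179565235999423 0.024403306138497373
side slot yaw -2.9406239245099406 0.028346851827650833
```

```bash
cat > w.py <<'E'
from h import *
import sys
def rect(n,img,c,z,half=.035,S=400):
    q=np.linspace(-half,half,S);m=np.array([[proj(n,(c[0]+a,c[1]-b,z)) for b in q] for a in -q],np.float32)
    return cv2.remap(img,m[...,0],m[...,1],cv2.INTER_CUBIC)   # up=+x, right=-y
def wire(img,n,c,yaw,off,k,z0):
    R=np.array([[np.cos(yaw),-np.sin(yaw)],[np.sin(yaw),np.cos(yaw)]])
    for sx,sy,a,b in((.04,.012,z0+.006,z0+.048),(.034,.022,z0,z0+.006)):
        q=[np.array(c)+R@[i*sx/2,j*sy/2] for i,j in((1,1),(1,-1),(-1,-1),(-1,1))]
        for z in(a,b):
            p=np.array([(proj(n,(*v,z))-off+.5)*k-.5 for v in q]);cv2.polylines(img,[np.int32(np.round(p))],True,(0,0,255) if z==b else (0,200,0),1)
if __name__=="__main__":
    t=cv2.imread('pics/top0.png');s=cv2.imread('pics/side0.png')
    E=np.array([at('top',u,v,.055) for u,v in((300,200),(367,175),(400,248),(333,277))])
    for i in range(4):
        d=E[i]-E[i-1];print('box edge',np.linalg.norm(d).round(3),np.arctan2(d[1],d[0]).round(3))
    c=(.4426,-.179);T=[]
    for n,i in(('top',t),('side',s)):
        r=rect(n,i,c,.083);g=cv2.cvtColor(r,cv2.COLOR_BGR2GRAY)
        S=400;yy,xx=np.mgrid[:S,:S];core=(xx-200)**2+(yy-200)**2<85**2
        m=(g<115)&core;k,l,st,ce=cv2.connectedComponentsWithStats(m.astype(np.uint8));j=1+st[1:,4].argmax()
        b=cv2.minAreaRect(np.argwhere(l==j)[:,::-1].astype(np.float32));pc=b[0]
        print(n,'slot xy',c[0]+(200-pc[1])*.07/400,c[1]-(pc[0]-200)*.07/400,'size mm',np.array(b[1])*.175,'ang',b[2],'area',st[j])
        cv2.drawContours(r,[np.int32(cv2.boxPoints(b))],-1,(0,0,255),1);T.append(cv2.resize(r,(300,300)))
    W=[]
    for n,i,o in(('top',t,(160,185)),('side',s,(205,120))):
        z=cv2.convertScaleAbs(cv2.resize(i[o[1]:o[1]+50,o[0]:o[0]+50],None,fx=6,fy=6,interpolation=cv2.INTER_CUBIC),alpha=1.7,beta=20)
        wire(z,n,(.515,.172),-.315,np.array(o),6,.036);W.append(z)
    cv2.imwrite('pics/w0.png',np.vstack([np.hstack(T),np.hstack(W)]))
E
python3 w.py
```

```text
box edge 0.172 0.366
box edge 0.153 -1.236
box edge 0.165 -2.781
box edge 0.152 1.946Traceback (most recent call last):
  File "w.py", line 19, in <module>
    r=rect(n,i,c,.083);g=cv2.cvtColor(r,cv2.COLOR_BGR2GRAY)
  File "w.py", line 4, in rect
    q=np.linspace(-half,half,S);m=np.array([[proj(n,(c[0]+a,c[1]-b,z)) for b in q] for a in -q],np.float32)
                                             ~~~~^^^^^^^^^^^^^^^^^^^^^
  File "h.py", line 10, in proj
    p=imaging.camera_params(n);T=np.linalg.inv(np.array(p['cam_to_world']))
ValueError: time passes only in moves, steps and waits
```

Too many calls to camera_params, so I'll cache it.

```bash
sed -i "s/^from station import env, imaging, status/from station import env, imaging, status\nCP={n:imaging.camera_params(n) for n in ('top','side')}/; s/p=imaging.camera_params(n)/p=CP[n]/" h.py; python3 w.py
```

```text
box edge 0.172 0.366
box edge 0.153 -1.236
box edge 0.165 -2.781
box edge 0.152 1.946
top slot xy 0.44141963119506833 -0.17704254264831543 size mm [24.03949013  8.8097043 ] ang 67.10945129394531 area [ 146  146   81  132 5844]
side slot xy 0.44325665855407714 -0.178100732421875 size mm [25.96959839 13.82225761] ang 68.80594635009766 area [  136   131   116   146 10123]
```

View pics/w0.png

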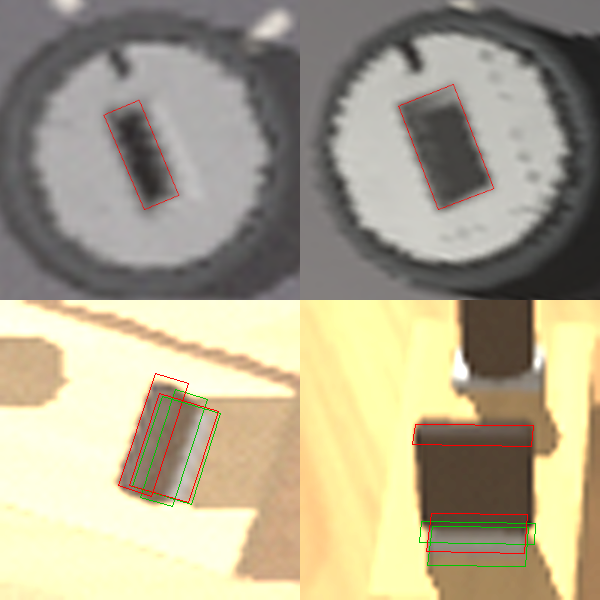

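The overlay fits both views within about 1 mm. Top panels: the slot is centred in the disc and leans +0.38 rad. Bottom panels: the key is at about (0.5145, 0.172) with yaw −0.315. The slot is at about (0.442, −0.179), and the box edges agree on the yaw at 0.37. Now moving above the key.

The rows are not in the units I measure in: turns go in shares of pi rad. I convert before sending: 0.11 rad / 3.1416 = 0.035.

```bash
python3 jog.py '[{"tx": 0.0258, "ty": -0.0315, "finger_gap": 0.088}, {"tx": 0.0258, "ty": -0.0315, "finger_gap": 0.088}, {"tx": 0.0258, "ty": -0.0315, "finger_gap": 0.088}, {"tx": 0.0258, "ty": -0.0315, "finger_gap": 0.088}, {"tx": 0.0258, "ty": -0.0315, "finger_gap": 0.088}, {"tx": 0.0258, "ty": -0.0315, "finger_gap": 0.088}, {"tx": 0.0258, "ty": -0.0315, "finger_gap": 0.088}, {"tx": 0.0258, "ty": -0.0315, "finger_gap": 0.088}, {"tx": 0.0258, "ty": -0.0315, "finger_gap": 0.088}, {"tx": 0.0258, "ty": -0.0315, "finger_gap": 0.088}, {"tx": 0.0258, "ty": -0.0315, "finger_gap": 0.088}, {"tx": 0.0258, "ty": -0.0315, "finger_gap": 0.088}, {"tx": 0.0258, "ty": -0.0315, "finger_gap": 0.088}, {"tx": 0.0258, "ty": -0.0315, "finger_gap": 0.088}, {"tx": 0.0258, "ty": -0.0315, "finger_gap": 0.088}, {"tx": 0.0258, "ty": -0.0315, "finger_gap": 0.088}, {"tx": 0.0258, "ty": -0.0315, "finger_gap": 0.088}, {"tx": 0.0258, "ty": -0.0315, "finger_gap": 0.088}, {"tx": 0.0258, "ty": -0.0315, "finger_gap": 0.088}, {"tx": 0.0258, "ty": -0.0315, "finger_gap": 0.088}]'
python3 jog.py '[{"tz": 0.015, "turn": 0.035, "finger_gap": 0.06}, {"tz": 0.015, "turn": 0.035, "finger_gap": 0.06}, {"tz": 0.015, "turn": 0.035, "finger_gap": 0.06}, {"tz": 0.015, "turn": 0.035, "finger_gap": 0.06}, {"tz": 0.015, "turn": 0.035, "finger_gap": 0.06}, {"tz": 0.015, "turn": 0.035, "finger_gap": 0.06}, {"finger_gap": 0.06}]'
cat > e.py <<'E'
from h import *
import sys
x,y,z,th=map(float,sys.argv[1:5]);s=status.read_state();w,a,b,c=s['tool_rot'];t=2*np.arctan2(b,a)
d=np.array([x,y,z])-s['position'];turn=-(th-t+np.pi)%(2*np.pi)-0
turn=(t-th+np.pi)%(2*np.pi)-np.pi
print('theta',t.round(4),'turn',turn.round(4),'dx',(d[0]*np.cos(t)+d[1]*np.sin(t)).round(4),'dy',(d[0]*np.sin(t)-d[1]*np.cos(t)).round(4),'dz',-d[2].round(4),'t',s['time_s'],'q6',s['qpos'][5],'F',s['contact_force'],'M',s['torque'],'tilt',(w,c))
E
python3 e.py .5145 .172 .047 -.315
```

```text
time_s: 1.77
position: [0.5006, 0.1347, 0.2384]
tool_rot: [0.0, 0.985, 0.172, -0.0]
contact_force: [0.7, -0.0, 0.9]
grip_width: 0.088
grasp_force: 0.0
time_s: 2.35
position: [0.4978, 0.132, 0.1449]
tool_rot: [0.001, 0.987, -0.158, -0.003]
contact_force: [-1.4, 0.1, -0.2]
grip_width: 0.0598
grasp_force: 0.0
theta -0.3168 turn -0.0018 dx 0.0034 dy -0.0432 dz 0.0979 t 2.35 q6 2.098377185172921 F [-1.35251706  0.06785993 -0.1606798 ] M [ 0.11132456 -0.01731608 -0.0155986 ] tilt (np.float64(0.001257977904783841), np.float64(-0.0032706861609994977))
```

```bash
python3 jog.py '[{"tx": 0.0017, "ty": -0.0216, "finger_gap": 0.06}, {"tx": 0.0017, "ty": -0.0216, "finger_gap": 0.06}, {"tz": 0.02, "finger_gap": 0.05}, {"tz": 0.02, "finger_gap": 0.05}, {"finger_gap": 0.05}, {"finger_gap": 0.05}]'
python3 e.py .5145 .172 .047 -.315
python3 - <<'E'
from h import *
o=[]
for n,u,v in(('top',140,160),('side',180,75)):
    i=imaging.snapshot(n)[v:v+100,u:u+100];o.append(cv2.resize(i,None,fx=4,fy=4,interpolation=cv2.INTER_CUBIC))
cv2.imwrite('pics/a1.png',cv2.convertScaleAbs(np.hstack(o),alpha=1.5,beta=15))
E
```

```text
time_s: 2.85
position: [0.5162, 0.1723, 0.1081]
tool_rot: [0.001, 0.988, -0.155, -0.001]
contact_force: [-0.0, 0.4, -0.0]
grip_width: 0.0501
grasp_force: 0.0
theta -0.3121 turn 0.0029 dx -0.0015 dy 0.0008 dz 0.0611 t 2.85 q6 2.159351888911931 F [-0.04911393  0.42408285 -0.00845047] M [ 0.04848692 -0.03424895 -0.01022132] tilt (np.float64(0.0006239681005702327), np.float64(-0.0013482832775339338))
```

View pics/a1.png

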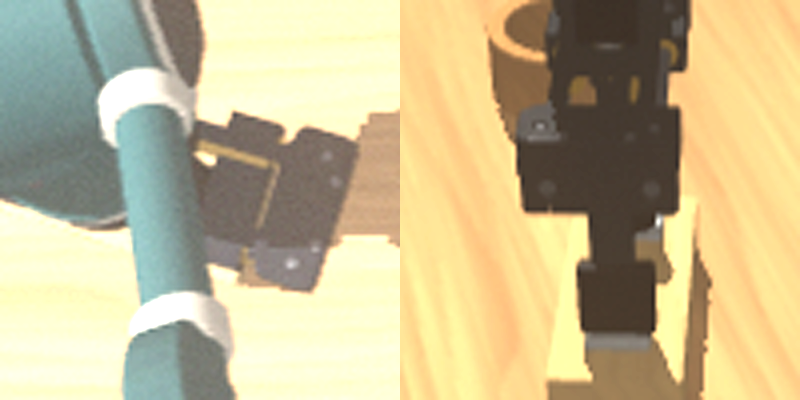

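The near finger is centred over the flat grip in the side view (finger about 613, grip about 616 in the crop). Descending and gripping.

```bash
python3 jog.py '[{"tx": -0.0015, "ty": 0.0008, "tz": 0.02, "finger_gap": 0.04}, {"tz": 0.02, "finger_gap": 0.04}, {"tz": 0.015, "finger_gap": 0.04}, {"tz": 0.006, "finger_gap": 0.04}, {"finger_gap": 0.04}, {"finger_gap": 0.02}, {"finger_gap": 0.005}, {"finger_gap": 0.005}, {"finger_gap": 0.005}, {"finger_gap": 0.005}, {"finger_gap": 0.005}, {"finger_gap": 0.005}]' 30
python3 e.py .5145 .172 .047 -.315
```

```text
time_s: 3.95
position: [0.5166, 0.1728, 0.0487]
tool_rot: [-0.001, 0.988, -0.157, 0.001]
contact_force: [-0.0, 1.6, 3.7]
grip_width: 0.0122
grasp_force: 30.0
theta -0.3143 turn 0.0007 dx -0.0017 dy 0.0014 dz 0.0017 t 3.95 q6 2.161687120274158 F [-0.02234037  1.55582862  3.74176543] M [ 0.29575826 -0.00861824 -0.03385189] tilt (np.float64(-0.0006224917952976352), np.float64(0.000905906254168527))
```

```bash
python3 jog.py '[{"tz": -0.01, "finger_gap": 0.005}, {"tz": -0.015, "finger_gap": 0.005}, {"tz": -0.02, "finger_gap": 0.005}, {"tz": -0.03, "finger_gap": 0.005}, {"tz": -0.03, "finger_gap": 0.005}, {"finger_gap": 0.005}, {"finger_gap": 0.005}]'
python3 e.py .442 -.179 .15 .375
```

```text
time_s: 4.53
position: [0.5169, 0.1725, 0.1549]
tool_rot: [-0.001, 0.988, -0.156, 0.002]
contact_force: [-1.1, -0.5, -0.4]
grip_width: 0.0116
grasp_force: 30.0
theta -0.314 turn -0.689 dx 0.0374 dy 0.3574 dz 0.0049 t 4.5333 q6 2.161643188284374 F [-1.05104015 -0.46373771 -0.44833185] M [ 0.08396452 -0.02958777  0.01047308] tilt (np.float64(-0.0006635521633786828), np.float64(0.0018585281696456646))
```

Scaled: -0.1 rad / 3.1416 = -0.0318.

```bash
python3 jog.py '[{"tx": 0.0031, "ty": 0.0298, "finger_gap": 0.005}, {"tx": 0.0031, "ty": 0.0298, "finger_gap": 0.005}, {"tx": 0.0031, "ty": 0.0298, "finger_gap": 0.005}, {"tx": 0.0031, "ty": 0.0298, "finger_gap": 0.005}, {"tx": 0.0031, "ty": 0.0298, "finger_gap": 0.005}, {"tx": 0.0031, "ty": 0.0298, "finger_gap": 0.005}, {"tx": 0.0031, "ty": 0.0298, "finger_gap": 0.005}, {"tx": 0.0031, "ty": 0.0298, "finger_gap": 0.005}, {"tx": 0.0031, "ty": 0.0298, "finger_gap": 0.005}, {"tx": 0.0031, "ty": 0.0298, "finger_gap": 0.005}, {"tx": 0.0031, "ty": 0.0298, "finger_gap": 0.005}, {"tx": 0.0031, "ty": 0.0298, "finger_gap": 0.005}]' >/dev/null
python3 jog.py '[{"turn": -0.0318, "finger_gap": 0.005}, {"turn": -0.0318, "finger_gap": 0.005}, {"turn": -0.0318, "finger_gap": 0.005}, {"turn": -0.0318, "finger_gap": 0.005}, {"turn": -0.0318, "finger_gap": 0.005}, {"turn": -0.0318, "finger_gap": 0.005}, {"turn": -0.0283, "finger_gap": 0.005}, {"finger_gap": 0.005}, {"finger_gap": 0.005}]'
python3 e.py .442 -.179 .15 .375
python3 - <<'E'
from h import *
o=[]
for n,u,v in(('top',310,180),('side',190,200)):
    im=imaging.snapshot(n);cv2.imwrite(f'pics/raw2{n}.png',im);i=im[v:v+100,u:u+100];o.append(cv2.resize(i,None,fx=4,fy=4,interpolation=cv2.INTER_CUBIC))
cv2.imwrite('pics/a2.png',cv2.convertScaleAbs(np.hstack(o),alpha=1.5,beta=15))
E
```

```text
time_s: 6.28
position: [0.4391, -0.1788, 0.151]
tool_rot: [-0.001, 0.983, 0.185, -0.001]
contact_force: [-0.5, 0.5, -1.8]
grip_width: 0.0117
grasp_force: 30.0
theta 0.3723 turn -0.0027 dx 0.0026 dy 0.0013 dz 0.001 t 6.2833 q6 0.7595447712060857 F [-0.47739825  0.49851543 -1.76391219] M [ 0.06018107 -0.04339587 -0.02058534] tilt (np.float64(-0.0009308095187065565), np.float64(-0.0014192616522903556))
```

View pics/a2.png

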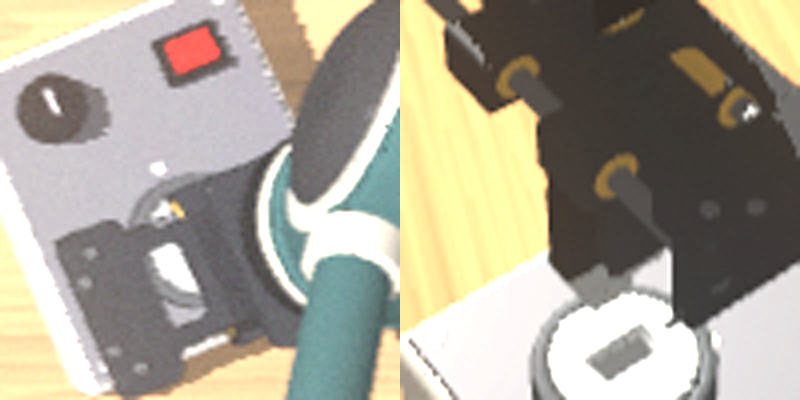

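```bash
python3 - <<'E'
from h import *
im=cv2.imread('pics/raw2side.png');o=np.array([210,250]);k=10
z=cv2.convertScaleAbs(cv2.resize(im[250:300,210:270],None,fx=k,fy=k,interpolation=cv2.INTER_CUBIC),alpha=1.7,beta=25)
y=.372;R=np.array([[np.cos(y),-np.sin(y)],[np.sin(y),np.cos(y)]])
def box(c,zz,sx,sy,col):
    q=[np.array(c)+R@[i*sx/2,j*sy/2] for i,j in((1,1),(1,-1),(-1,-1),(-1,1))]
    cv2.polylines(z,[np.int32([(proj('side',(*v,zz))-o+.5)*k-.5 for v in q])],True,col,1)
c=(.4391,-.1788);b=.151-.0127
box(c,b-.022,.018,.006,(0,0,255));box(c,b,.018,.006,(0,0,255));box(c,b,.034,.022,(0,160,0))
box((.442,-.179),.083,.0215,.0095,(255,0,0));box((.442,-.179),.083,.0275,.0155,(255,0,0))
cv2.imwrite('pics/a3.png',z)
E
```

```text
(no output)
```

View pics/a3.png

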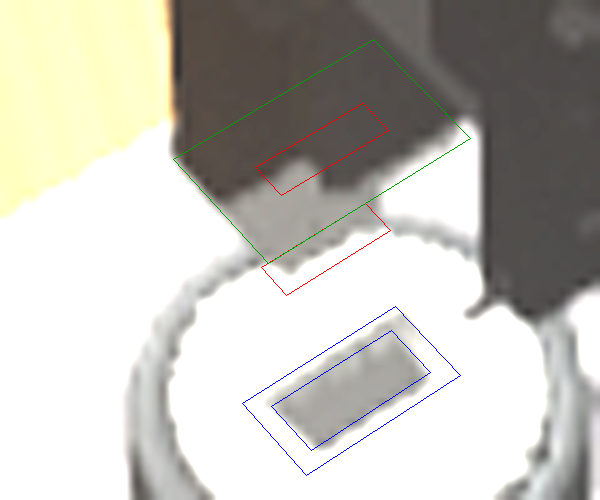

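```bash
python3 - <<'E'
from h import *
im=cv2.imread('pics/raw2side.png');k=10
z=cv2.resize(im[240:300,205:275],None,fx=k,fy=k,interpolation=cv2.INTER_CUBIC)
g=cv2.createCLAHE(4,(3,3)).apply(cv2.cvtColor(z,cv2.COLOR_BGR2GRAY))
cv2.imwrite('pics/a4.png',g)
E
```

```text
(no output)
```

View pics/a4.png

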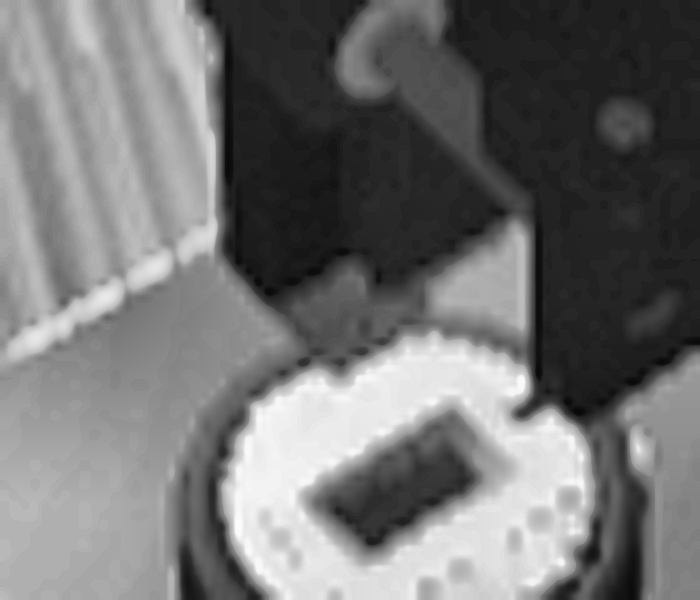

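The slot fit is tight. The blade and collar show at about (205–245, 265–280) in the full image, within 1 px of the prediction and shifted slightly toward −x. I'll correct about 4 mm along tool x and descend gently.

```bash
python3 jog.py '[{"tx": 0.004, "ty": 0.0013, "finger_gap": 0.005}, {"tz": 0.01, "finger_gap": 0.005}, {"tz": 0.01, "finger_gap": 0.005}, {"tz": 0.008, "finger_gap": 0.005}, {"finger_gap": 0.005}, {"finger_gap": 0.005}]'
python3 e.py .4434 -.1784 .0957 .375
python3 jog.py '[{"tz": 0.004, "finger_gap": 0.005}, {"tz": 0.004, "finger_gap": 0.005}, {"finger_gap": 0.005}, {"finger_gap": 0.005}]'
python3 e.py .4434 -.1784 .0957 .375
```

```text
time_s: 6.88
position: [0.4437, -0.1786, 0.1233]
tool_rot: [-0.001, 0.983, 0.186, -0.001]
contact_force: [0.2, -0.1, -1.0]
grip_width: 0.012
grasp_force: 30.0
theta 0.3747 turn -0.0003 dx -0.0002 dy -0.0003 dz 0.0276 t 6.8833 q6 0.7613992698880905 F [ 0.20706145 -0.11998484 -0.97804402] M [-0.02866305  0.00691158 -0.00185544] tilt (np.float64(-0.0008127121783527163), np.float64(-0.0011510640856208637))
time_s: 7.22
position: [0.4445, -0.179, 0.1166]
tool_rot: [-0.0, 0.982, 0.186, -0.0]
contact_force: [0.0, -1.1, -0.3]
grip_width: 0.0115
grasp_force: 30.0
theta 0.3748 turn -0.0002 dx -0.0008 dy -0.001 dz 0.0209 t 7.2167 q6 0.7612714574987673 F [ 0.02211979 -1.11336027 -0.25782621] M [ 0.0135182   0.0314834  -0.05379606] tilt (np.float64(-8.035682215833191e-05), np.float64(-0.00013554426933857204))
```

```bash
python3 jog.py '[{"tz": 0.003, "finger_gap": 0.005}, {"tz": 0.003, "finger_gap": 0.005}, {"finger_gap": 0.005}, {"finger_gap": 0.005}]'
python3 e.py .4434 -.1784 .0957 .375
python3 jog.py '[{"tz": 0.003, "finger_gap": 0.005}, {"tz": 0.003, "finger_gap": 0.005}, {"finger_gap": 0.005}]'
python3 e.py .4434 -.1784 .0957 .375
```

```text
time_s: 7.55
position: [0.4445, -0.1789, 0.1105]
tool_rot: [-0.0, 0.982, 0.186, -0.0]
contact_force: [-1.2, 0.4, -0.0]
grip_width: 0.0118
grasp_force: 30.0
theta 0.3748 turn -0.0002 dx -0.0008 dy -0.0009 dz 0.0148 t 7.55 q6 0.7612641362087997 F [-1.16088961  0.43777695 -0.0482693 ] M [ 0.0187606   0.03316231 -0.00883433] tilt (np.float64(-0.00014713239490198098), np.float64(-0.00018630927935454436))
time_s: 7.8
position: [0.4442, -0.1789, 0.104]
tool_rot: [-0.0, 0.982, 0.186, -0.0]
contact_force: [0.3, 0.6, -0.6]
grip_width: 0.0119
grasp_force: 30.0
theta 0.3747 turn -0.0003 dx -0.0006 dy -0.0007 dz 0.0083 t 7.8 q6 0.7613008912698237 F [ 0.29546305  0.63408533 -0.64116288] M [0.02205045 0.06022379 0.04441105] tilt (np.float64(-0.000297138385224515), np.float64(-0.00042588329556727975))
```

Going in freely. I'll finish with a light press onto the switch top.

```bash
python3 jog.py '[{"tz": 0.003, "finger_gap": 0.005}, {"tz": 0.003, "finger_gap": 0.005}, {"tz": 0.0015, "finger_gap": 0.005}, {"finger_gap": 0.005}, {"finger_gap": 0.005}]'
python3 e.py .4434 -.1784 .0957 .375
python3 jog.py '[{"tz": 0.0015, "finger_gap": 0.005}, {"tz": 0.001, "finger_gap": 0.005}, {"finger_gap": 0.005}, {"finger_gap": 0.005}]'
python3 e.py .4434 -.1784 .0957 .375
```

```text
time_s: 8.22
position: [0.4445, -0.179, 0.097]
tool_rot: [-0.0, 0.982, 0.186, -0.0]
contact_force: [-0.1, 0.1, -0.5]
grip_width: 0.0114
grasp_force: 30.0
theta 0.3748 turn -0.0002 dx -0.0008 dy -0.0009 dz 0.0013 t 8.2167 q6 0.7612714544221943 F [-0.0686966   0.14691179 -0.4845204 ] M [-0.00878821 -0.01295321  0.03292762] tilt (np.float64(-0.00013807894404571354), np.float64(-0.00019745741554745577))
time_s: 8.55
position: [0.445, -0.1792, 0.0957]
tool_rot: [0.0, 0.982, 0.186, 0.0]
contact_force: [-1.0, 0.8, 6.3]
grip_width: 0.0115
grasp_force: 30.0
theta 0.3748 turn -0.0002 dx -0.0012 dy -0.0013 dz -0.0 t 8.55 q6 0.7612986865671618 F [-0.99181953  0.76213045  6.32438276] M [ 0.16123724  0.3152654  -0.00071908] tilt (np.float64(0.0001807735302764134), np.float64(0.00025009124309827505))
```

Contact came at exactly the expected home height, with 6 N. Turning clockwise.

Scaled: 0.1 rad / 3.1416 = 0.0318.

```bash
python3 jog.py '[{"turn": 0.0318, "finger_gap": 0.005}, {"turn": 0.0318, "finger_gap": 0.005}, {"turn": 0.0318, "finger_gap": 0.005}, {"turn": 0.0318, "finger_gap": 0.005}, {"turn": 0.0318, "finger_gap": 0.005}, {"turn": 0.0318, "finger_gap": 0.005}, {"turn": 0.0318, "finger_gap": 0.005}, {"finger_gap": 0.005}, {"finger_gap": 0.005}]'
python3 e.py .4434 -.1784 .0957 -1.0
```

```text
time_s: 9.3
position: [0.4456, -0.1797, 0.0956]
tool_rot: [0.001, 0.987, -0.16, 0.001]
contact_force: [-0.2, -2.1, 5.0]
grip_width: 0.0117
grasp_force: 30.0
theta -0.3223 turn 0.6777 dx -0.0025 dy -0.0006 dz -0.0001 t 9.3 q6 1.458526994405442 F [-0.16266353 -2.12605681  5.01874727] M [-0.28617294  0.05763939 -0.0542789 ] tilt (np.float64(0.0005382749690130426), np.float64(0.0010699324844296826))
```

Scaled: 0.1 rad / 3.1416 = 0.0318.

```bash
python3 jog.py '[{"turn": 0.0318, "finger_gap": 0.005}, {"turn": 0.0318, "finger_gap": 0.005}, {"turn": 0.0318, "finger_gap": 0.005}, {"turn": 0.0318, "finger_gap": 0.005}, {"turn": 0.0318, "finger_gap": 0.005}, {"turn": 0.0255, "finger_gap": 0.005}, {"finger_gap": 0.005}, {"finger_gap": 0.005}]'
python3 e.py .4434 -.1784 .0957 -1.0
python3 jog.py '[{"turn": 0.0159, "finger_gap": 0.005}, {"turn": 0.0159, "finger_gap": 0.005}, {"finger_gap": 0.005}, {"finger_gap": 0.005}]'
python3 e.py .4434 -.1784 .0957 -1.0
```

```text
time_s: 9.97
position: [0.445, -0.1808, 0.0957]
tool_rot: [0.001, 0.9, -0.436, 0.001]
contact_force: [-2.9, -5.4, 5.2]
grip_width: 0.0118
grasp_force: 30.0
theta -0.9017 turn 0.0983 dx -0.0029 dy -0.0003 dz -0.0 t 9.9667 q6 2.038561356585656 F [-2.91189072 -5.42753243  5.2261709 ] M [-0.9088455   0.50400519  0.02837581] tilt (np.float64(0.0013600858517607674), np.float64(0.0010109927463378514))
time_s: 10.3
position: [0.4448, -0.1809, 0.0957]
tool_rot: [0.001, 0.877, -0.48, 0.001]
contact_force: [-2.5, -6.1, 5.2]
grip_width: 0.0116
grasp_force: 30.0
theta -1.0014 turn -0.0014 dx -0.0029 dy -0.0002 dz -0.0 t 10.3 q6 2.138442080817924 F [-2.49475505 -6.06556958  5.22146468] M [-1.00294881  0.5657289   0.05211736] tilt (np.float64(0.0014765043076565604), np.float64(0.0009951411010525057))
```

Scaled: 0.06 rad / 3.1416 = 0.0191.

```bash
python3 jog.py '[{"tx": 0.0005, "ty": 0.001, "turn": 0.0191, "finger_gap": 0.005}, {"ty": 0.001, "turn": 0.0191, "finger_gap": 0.005}, {"finger_gap": 0.005}, {"finger_gap": 0.005}]'
python3 e.py .4434 -.1784 .0957 -1.0
python3 jog.py '[{"turn": 0.0191, "finger_gap": 0.005}, {"finger_gap": 0.005}, {"finger_gap": 0.005}]'
python3 e.py .4434 -.1784 .0957 -1.0
```

```text
time_s: 10.63
position: [0.4442, -0.1813, 0.0957]
tool_rot: [0.0, 0.847, -0.532, 0.001]
contact_force: [1.8, -2.1, 5.9]
grip_width: 0.0117
grasp_force: 30.0
theta -1.1213 turn -0.1213 dx -0.0029 dy -0.0005 dz -0.0 t 10.6333 q6 2.25357152965813 F [ 1.77383118 -2.1498526   5.87790742] M [-0.31142367 -0.04956478  0.22474901] tilt (np.float64(0.00013242485037185794), np.float64(0.0013233911183499498))
time_s: 10.88
position: [0.4442, -0.1812, 0.0957]
tool_rot: [0.0, 0.831, -0.557, 0.001]
contact_force: [0.8, -3.0, 5.4]
grip_width: 0.0115
grasp_force: 30.0
theta -1.1803 turn -0.1803 dx -0.0029 dy -0.0003 dz -0.0 t 10.8833 q6 2.313136439438712 F [ 0.7955896  -3.02823987  5.42637767] M [-0.30557579 -0.04054777  0.56508025] tilt (np.float64(0.00026369536361588213), np.float64(0.0012862417629633757))
```

The torque has risen to 0.57 N m, so it's at the stop. Easing off, opening and lifting clear.

Scaled: -0.08 rad / 3.1416 = -0.0255.

```bash
python3 jog.py '[{"tz": -0.001, "turn": -0.0255, "finger_gap": 0.005}, {"tz": -0.001, "finger_gap": 0.005}, {"finger_gap": 0.014}, {"finger_gap": 0.018}, {"finger_gap": 0.03}, {"finger_gap": 0.04}, {"finger_gap": 0.04}, {"tz": -0.01, "finger_gap": 0.04}, {"tz": -0.02, "finger_gap": 0.04}, {"tz": -0.03, "finger_gap": 0.04}, {"tz": -0.03, "finger_gap": 0.04}, {"tz": -0.03, "finger_gap": 0.04}, {"tz": -0.03, "finger_gap": 0.04}, {"finger_gap": 0.04}]'
python3 jog.py '[{"tx": -0.03, "finger_gap": 0.04}, {"tx": -0.03, "finger_gap": 0.04}, {"tx": -0.03, "finger_gap": 0.04}, {"tx": -0.03, "finger_gap": 0.04}, {"tx": -0.03, "finger_gap": 0.04}, {"tx": -0.03, "finger_gap": 0.04}, {"finger_gap": 0.04}, {"finger_gap": 0.04}]'
python3 - <<'E'
from h import *
from w import wire
o=[]
for n,u,v in(('top',310,190),('side',190,230)):
    i=imaging.snapshot(n);cv2.imwrite(f'pics/raw5{n}.png',i);i=cv2.convertScaleAbs(cv2.resize(i[v:v+100,u:u+100],None,fx=4,fy=4,interpolation=cv2.INTER_CUBIC),alpha=1.4,beta=10)
    wire(i,n,(.442,-.179),.375-1.2,np.array([u,v]),4,.083);o.append(i)
cv2.imwrite('pics/a5.png',np.hstack(o))
E
```

```text
time_s: 12.05
position: [0.4468, -0.1821, 0.2548]
tool_rot: [-0.001, 0.851, -0.525, 0.006]
contact_force: [0.4, -0.4, 1.0]
grip_width: 0.0398
grasp_force: 0.0
time_s: 12.72
position: [0.3618, -0.0191, 0.2469]
tool_rot: [-0.0, 0.852, -0.524, 0.0]
contact_force: [0.4, 0.4, 0.8]
grip_width: 0.04
grasp_force: 0.0
```

View pics/a5.png

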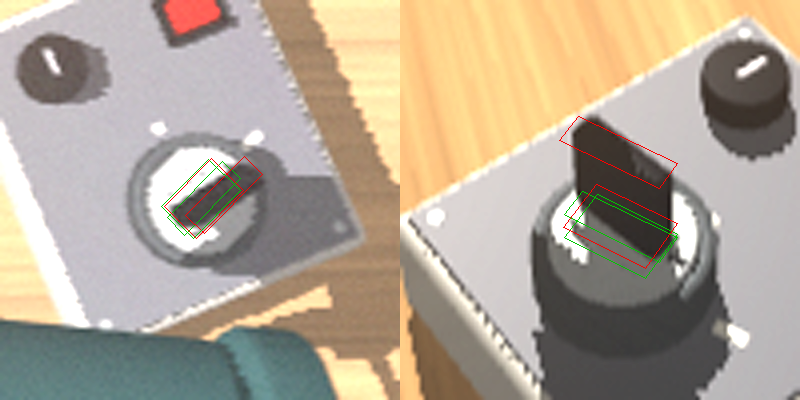

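The key stands upright in the slot, turned a bit further than the wireframe (grip at (575–672, 115–260) in the side crop). I'll fit its yaw and height numerically.

```bash
python3 - <<'E'
from h import *
from scipy.optimize import minimize
M={}
for n,(u,v,w,h) in dict(top=(345,222,35,30),side=(225,252,45,50)).items():
    im=cv2.imread(f'pics/raw5{n}.png');m=np.zeros(im.shape[:2],np.uint8);m[v:v+h,u:u+w]=(im[v:v+h,u:u+w].max(2)<45)
    k,l,st,ce=cv2.connectedComponentsWithStats(m);j=1+st[1:,4].argmax();M[n]=(l==j).astype(np.uint8);print(n,st[j])
B={n:cv2.resize(m,None,fx=4,fy=4,interpolation=cv2.INTER_NEAREST) for n,m in M.items()}
def cost(p):
    x,y,th,z0=p;R=np.array([[np.cos(th),-np.sin(th)],[np.sin(th),np.cos(th)]]);c=0
    for n in B:
        q=[(proj(n,(*(np.array([x,y])+R@[i*.02,j*.006]),z))+.5)*4-.5 for i in(1,-1) for j in(1,-1) for z in(z0+.006,z0+.048)]
        r=np.zeros_like(B[n]);cv2.fillConvexPoly(r,cv2.convexHull(np.int32(np.round(q))),1)
        c+=1-(r&B[n]).sum()/(r|B[n]).sum()
    return c
for t0 in(-.8,-1.1):
    s0=np.array([.442,-.179,t0,.083]);S=np.vstack([s0]+[s0+d for d in np.diag([.003,.003,.15,.004])])
    r=minimize(cost,s0,method='Nelder-Mead',options=dict(initial_simplex=S));print(r.x.round(4),r.fun)
E
```

```text
top [372 236   2   1   2]
side [234 260  24  35 522]
[ 0.4449 -0.1729 -1.1781  0.0727] 1.17392789937145
[ 0.443  -0.1805 -1.1948  0.0851] 1.1928088330903193
```

```bash
python3 - <<'E'
from h import *
im=cv2.imread('pics/raw5top.png').max(2)
print(im[228:250,350:378])
E
```

```text
[[100  92  82 131 184 191 193 193 189 189 188 189 191 191 190 178 128  98
   86 102  95  80  76  80  83  84  81  81]
 [ 94  96 138 186 192 193 192 193 190 193 187 189 190 189 191 189 193 172
  118  91 106  96  87  77  80  82  81  80]
 [ 96 137 183 192 192 192 192 194 194 190 192 192 189 188 180 171 187 184
  169 111 102 106  92  85  80  80  83  79]
 [136 185 191 190 192 189 186 192 192 192 191 192 182 175 194 179 110 108
   99  57  57  64  72  79  82  79  83  79]
 [184 190 190 192 192 185 173 186 193 194 189 186 185 211 189 188 162  66
   49  50  51  54  56  58  68  77  78  81]
 [190 190 186 189 190 196 191 192 192 178 154 173 189 186 184 161  96  44
   48  53  52  52  50  53  51  66  78  80]
 [190 192 189 187 192 194 190 190 192 191 187 186 182 164  94  45  47  53
   54  50  54  57  55  53  55  63  75  82]
 [191 193 189 191 196 194 178 159 187 189 187 175 135  92  47  48  52  55
   54  53  53  52  53  50  49  50  68  78]
 [192 194 195 192 186 176 187 189 189 186 164  97  51  49  49  50  51  56
   52  56  50  53  42  41  49  56  73  79]
 [195 192 189 178 177 206 190 189 164  96  48  
[... 774 characters left out ...]
193 193 174 107  51  53  50  44  44  46  48  49  61  88 111 108 108 108
  107 108 107 110  96  68  68  64  70  79]
 [191 192 190 164  68  51  52  48  50  50  50  63  87 101 110 109 108 105
  108 109 106 106 101  83  65  67  73  80]
 [195 193 190 181 144  91  75  83  81  83  87 109 122 117 109 109 109 108
  107 108 108 100  82  64  65  68  75  79]
 [176 194 191 194 195 185 169 185 178 144 107 151 194 176 115 107 105 106
  105 107 104  83  61  67  63  72  77  76]
 [162 192 191 191 194 191 178 158 119 120 152 195 194 193 165 106 107 106
  106 102  82  63  67  64  66  74  75  80]
 [117 167 191 195 193 194 193 193 192 194 193 188 189 165 109 106 107 107
  101  84  60  62  63  60  74  77  81  80]]
```

```bash
python3 - <<'E'
from h import *
from scipy.optimize import minimize
M={}
for n,(u,v,w,h,t) in dict(top=(350,229,27,20,60),side=(225,252,45,50,45)).items():
    im=cv2.imread(f'pics/raw5{n}.png');m=np.zeros(im.shape[:2],np.uint8);m[v:v+h,u:u+w]=(im[v:v+h,u:u+w].max(2)<t)
    k,l,st,ce=cv2.connectedComponentsWithStats(m);j=1+st[1:,4].argmax();M[n]=(l==j).astype(np.uint8);print(n,st[j])
B={n:cv2.resize(m,None,fx=4,fy=4,interpolation=cv2.INTER_NEAREST) for n,m in M.items()}
def cost(p):
    x,y,th,z0=p;R=np.array([[np.cos(th),-np.sin(th)],[np.sin(th),np.cos(th)]]);c=0
    for n in B:
        q=[(proj(n,(*(np.array([x,y])+R@[i*.02,j*.006]),z))+.5)*4-.5 for i in(1,-1) for j in(1,-1) for z in(z0+.006,z0+.048)]
        r=np.zeros_like(B[n]);cv2.fillConvexPoly(r,cv2.convexHull(np.int32(np.round(q))),1)
        c+=1-(r&B[n]).sum()/(r|B[n]).sum()
    return c
for t0 in(-.8,-1.1):
    s0=np.array([.442,-.179,t0,.083]);S=np.vstack([s0]+[s0+d for d in np.diag([.003,.003,.15,.004])])
    r=minimize(cost,s0,method='Nelder-Mead',options=dict(initial_simplex=S));print(r.x.round(4),r.fun)
E
```

```text
top [353 231  23  15 159]
side [234 260  24  35 522]
[ 0.4427 -0.1806 -1.1438  0.0846] 0.4374791715815688
[ 0.4424 -0.1802 -1.1148  0.083 ] 0.4334262561725043
```

The fit puts the key seated at z ≈ 0.083, centred within 1.5 mm, with yaw −1.11. That matches the stop plus the slot play, and the torque showed the stop was reached. Handing in.

```bash
python3 -c "
from station import env, imaging, status
print(env.hand_in())"
```

```text
the job is handed in; nothing more can be done
None
```

The job is handed in, but no verdict came back: the flat key stands fully home in the switch and is turned clockwise to its stop, and the arm is clear; I did not re-photograph the round key, but the arm never went near enough to move it.

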